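# Reset the sunken speed trim under its dust shutter

## Robot

A 6-joint arm with a two-finger parallel gripper is mounted at the origin on the work surface. World frame = base frame: x ahead of the robot, y to its left, z up, the work surface at z = 0. Lengths are in m, angles in degrees, forces in N, time in s.
With the tool pointing down it reaches from about 0.3 to 0.85 m from the base axis. Payload 4.2 kg.
Tool frame: the origin (TCP) lies midway between the tips of the shut fingers; the grasp point (between the pads) lies 19 mm behind it; z points along the fingers, y is the line along which they close (so a half turn about z gives the same grasp; the last joint's range is limited). The gripper opens to 91 mm and grips with 3 to 60 N. Pads are 32 mm wide; open, the fingers measure 118 mm over their backs; the gripper's body (76 mm by 178 mm) begins 60 mm behind the grasp point.
Start: joints at [-77.063, 18.312, 89.639, -0, 72.044, -1.146], TCP at [0.14, -0.558, 0.214] pointing down, gripper open.
Joint ranges: [-177.97, 177.97], [-48.28, 115.42], [12.27, 149.76], [-77.06, 257.06], [2.81, 150.46], [-146.56, 146.56]. Speed limits (degrees/s): [147.25, 147.25, 180, 180, 180, 180].

## Interface

Orientations are given as a 3x3 rotation matrix whose columns are the frame's x, y, z axes.
In Python, from workcell import bot, vision gives the robot as it stands. The module is installed in compiled form; this text tells all that it offers.
- The arm moves only by the shell command python3 -m creep [FORCE], which reads ROWS from standard input. ROWS is one flat JSON list of numbers that holds 1 to 8 rows one after another, with no inner brackets; each row has 5 numbers: the finger opening in m, then dx, dy, dz in normalised numbers (1 is 0.3 m), then a turn about the tool's z in shares of 360 degrees (1.0 is 360 degrees); each row shifts and turns the commanded pose from where the row before left it, along the tool's axes as they then stand; what a row does not reach is not made up. A row lasts 1/12 s, in which the tool goes at most 0.0417 m and 7.16 degrees, less where a joint would pass 70% of its speed; a pose out of reach is approached as far as the arm can. The fingers move at their own pace and stop on an object; FORCE is the grip in N (left out, the last holds). Time passes only in rows, so rows that do not move let the fingers close. It prints the time, the measured TCP pose, the force, the opening and the grip force at its end. Input that does not fit is refused with a message, and nothing moves.
- bot.read_state(): the state, without advancing time (a new reading comes with each control period).
- vision.capture(name): name is "scene" or "top"; returns a dict with "image" (480x640x3 uint8, red, green, blue), "vertical_fov" (degrees; the focal length in pixels is half the picture's height over the tangent of half this angle, whatever the lens; pixels are square), "cx", "cy" (the principal point, pixels), "rvec" (rotation vector, rad) and "tvec" (3), from world to camera coordinates, as OpenCV has them. Camera axes: x right, y down, z forward; pixel columns grow to the right and rows downward; lengths in m; the calibration is good to about 2 mm. A picture is of the moment at which its call begins. There is no depth.
- bot.hand_in(): hands the job in; it is judged then, once.
The state is a dict: "t": time; "joints": joint angles; "joint_velocities": joint speeds; "joint_efforts": joint torques, N m; "ee_pos": TCP position; "eef_rot": TCP orientation; "force": force on the tool from outside, world axes, zero at the start; "ft_torque": the same for the moment, N m; "opening": finger opening in m; "grasp_force": force on a finger pad.
Only numpy, scipy, OpenCV 4.12 (cv2) and the standard library are available. Lean on these libraries where they do the work, as an engineer would, in place of code of your own. Each camera call takes 0.05 s, during which the arm holds its last target. There are 200 camera calls.

## Task

Reset the speed trim on the drill controller: slide its steel dust shutter fully open by the upright tab, and turn the black knob sunk in the well until its pointer (the long end with the white line) points at the dark mark on the bezel ring. Then, without upsetting the setting, slide the shutter fully shut again and leave the pot, the jar and the wrench where they are.

Things in the scene. Friction and masses are not known exactly. Their poses are not given: they have to be found in the camera images.
- controller: Grey box 130 (its x) x 240 (its y) x 58 mm high, bolted to the bench at an unknown yaw; origin at the centre of its underside, z up. A round well, 88 mm across, 42 mm deep (floor at z = 16 mm), opens in its top, axis at x = 0, y = -55 mm of its frame. Guide rails run along the long edges of its top (x = 54 to 64 mm either side), up to z = 75 mm.
- shutter (a joint): Sliding steel shutter, a plate 108 x 108 x 4 mm, z = 62 to 66 mm. Value in m: 0 = fully shut (plate centred over the well's axis); grows as it slides to the box's +y; 0.108 = fully open at its stop, its edge 10 mm clear of the well. Friction about 2.5 N; stays where left. It may start ajar by up to 20 mm.
- tab_top (a point): Middle of the top edge of the shutter's upright steel tab: 60 mm long (box's x), 10 mm thick (box's y), at the plate's centre, standing from z = 66 to 95 mm. Push it either way with closed fingers. Axes as the box's.
- knob (a joint): Angle of the knob, rad: 0 = pointer along the box's +x; grows anticlockwise seen from above; stops at -4.6 and 4.6, so any route to the mark will do. Friction 0.05 N m; stays where left. It starts at least 0.7 rad from the mark, either side.
- knob_top (a point): Knob's axis at the top of its grip bar (z = 50 mm, 8 mm below the well's mouth); x axis = pointer direction, z up. Black plastic: disc 60 mm across (top at z = 24 mm) with a bar 14 mm thick, 26 mm tall (z = 24 to 50 mm), reaching 28 mm from the axis at the pointer end, 18 mm at the other. 37 mm from bar to well wall on each flank: come in with fingers under 80 mm over their backs.
- pointer (a point): End of the knob's pointer: top of the grip bar's long end, 28 mm from the axis, marked with a white line 4 mm wide.
- mark (a point): Middle of the dark mark, 14 mm wide, on the flat aluminium bezel ring (88 to 102 mm across, 2 mm high) round the mouth of the well, 47.5 mm from the knob's axis, z = 60 mm; on the box's -x side, within 0.5 rad of it; under the shutter when this is shut. The point's x axis points outward from the knob's axis through the mark.
- pot: White ceramic pot without handle, 72 mm across, 85 mm tall, standing near the box; origin under its centre. Not to be moved.
- jar: Small glass jar with a steel cap, 56 mm across, 60 mm tall, beyond the box; origin under its centre. Not to be moved.
- wrench: Steel open-ended wrench lying on the bench beside the box's -y end, under 20 mm high, about 180 mm long along its x; origin under its middle. Not to be moved.

How it is judged:
By the outcome, as a careful person would: the job done as asked, in the order asked, and still so for the second after the job is handed in, with the robot touching nothing.
It also fails if it takes over 72 s, if anything falls off the work surface, if the arm or the gripper's body presses on something with over 40 N, if the wrist force passes 120 N, or if a joint passes its speed limit or range.

## Working session

There is one attempt and no reset: what is moved stays moved. The work goes in short steps, Python scripts to look and compute and a shell command to move; the robot and the scene stay as the last step left them, time stands still between calls to the robot, and variables do not carry over. Pictures are saved under pics/ and viewed, at most 10 in all, crops included, and the job is handed in when it is done.

```bash
mkdir -p pics; cat > h.py <<'E'
import numpy as np, cv2
from workcell import bot, vision
def cam(n):
    d=vision.capture(n); f=240/np.tan(np.radians(d["vertical_fov"]/2))
    K=np.array([[f,0,d["cx"]],[0,f,d["cy"]],[0,0,1]]); R=cv2.Rodrigues(np.array(d["rvec"],float))[0]
    return d["image"],K,R,np.array(d["tvec"],float).ravel()
def ray(K,R,t,p,z):
    p=np.atleast_2d(p).astype(float); d=(np.c_[p,np.ones(len(p))]@np.linalg.inv(K).T)@R
    c=-R.T@t; return c+d*((z-c[2])/d[:,2])[:,None]
def proj(K,R,t,P):
    q=np.atleast_2d(P)@R.T+t; q=q@K.T; return q[:,:2]/q[:,2:]
def save(n,im): cv2.imwrite("pics/"+n+".png",im[:,:,::-1])
E
python3 - <<'E'
from h import *
for n in("scene","top"):
    im,K,R,t=cam(n); save(n+"0",im); np.savez("pics/"+n+"0.npz",im=im,K=K,R=R,t=t); print(n,K[0,0],-R.T@t)
print(bot.read_state())
E
```

```text
scene 577.2861684685266 [ 1.02711296 -0.61554401  0.74481826]
top 496.6354985503086 [0.51437896 0.05517427 1.00478202]
{'t': 0.1, 'joints': array([-7.70627404e+01,  1.83469527e+01,  8.96968639e+01, -1.41577910e-04,
        7.20465776e+01, -1.14575734e+00]), 'joint_velocities': array([ 0.11132406, -0.09588685, -0.12673253,  0.00601153, -0.008285  ,
       -0.03137958]), 'joint_efforts': array([-3.33795570e-04, -4.13333380e+01, -2.32509488e+01,  7.28017744e-02,
        4.22045798e-02, -5.31316141e-05]), 'ee_pos': array([ 0.13981474, -0.55728177,  0.21323195]), 'eef_rot': array([[ 9.69944002e-01,  2.43327981e-01, -3.55507279e-04],
       [ 2.43328239e-01, -9.69942785e-01,  1.53710134e-03],
       [ 2.91980458e-05, -1.57740719e-03, -9.99998755e-01]]), 'force': array([-0.38925762, -0.39367402,  0.69576295]), 'ft_torque': array([-0.00640671,  0.02322728,  0.02666381]), 'grasp_force': 0.0, 'opening': 0.09117466964061696}
```

View pics/top0.png

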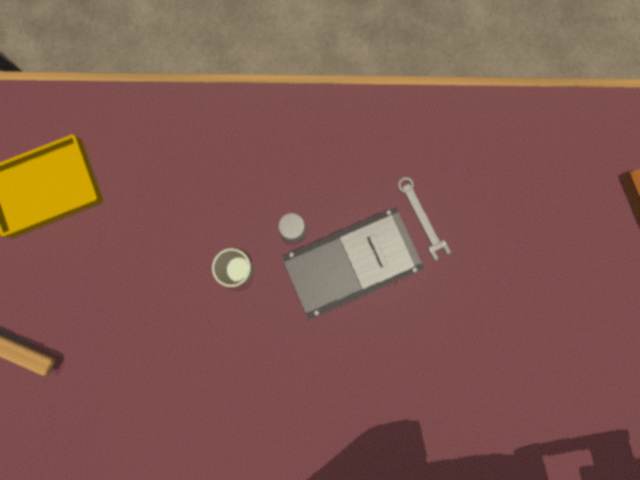

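View pics/scene0.png

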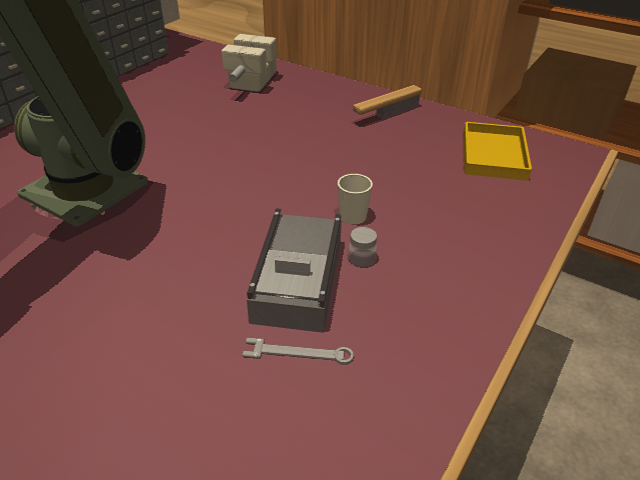

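The top view shows the box centred near (352,263), with its tab at (375,251) towards the wrench end. The pot is at (232,268), the jar at (292,227) and the wrench runs (405,184)–(440,250). The box's +y points image-left, and the scene view agrees.

```bash
python3 - <<'E'
from h import *
d=np.load("pics/top0.npz");im,K,R,t=[d[k] for k in("im","K","R","t")]
hsv=cv2.cvtColor(im,cv2.COLOR_RGB2HSV)
low=((hsv[:,:,1]<70)).astype(np.uint8)*255
low[:, :200]=0; low[:150]=0; low[350:]=0; low[:,480:]=0
for c in cv2.findContours(low,cv2.RETR_EXTERNAL,cv2.CHAIN_APPROX_NONE)[0]:
    if cv2.contourArea(c)<150: continue
    m=c[:,0].mean(0); z=.07 if cv2.contourArea(c)>5000 else 0.06
    P=ray(K,R,t,c[:,0],z)[:,:2]
    r=cv2.minAreaRect((P*1000).astype(np.float32)); print(cv2.contourArea(c),m,r, ray(K,R,t,cv2.boxPoints(cv2.minAreaRect(c)).mean(0),0.01)[0])
    if cv2.contourArea(c)>5000: print(cv2.boxPoints(r).round(1).tolist())
br=((hsv[:,:,2]>135)&(hsv[:,:,1]<70)).astype(np.uint8)*255; br[:,:320]=0;br[:200]=0;br[300:]=0;br[:,425:]=0
br=cv2.morphologyEx(br,cv2.MORPH_CLOSE,np.ones((9,9)));br=cv2.morphologyEx(br,cv2.MORPH_OPEN,np.ones((7,7)))
c=max(cv2.findContours(br,cv2.RETR_EXTERNAL,cv2.CHAIN_APPROX_NONE)[0],key=cv2.contourArea)
P=ray(K,R,t,c[:,0],.066)[:,:2]*1000
print("plate",cv2.minAreaRect(P.astype(np.float32)))
crop=cv2.resize(im[190:330,270:460],None,fx=4,fy=4,interpolation=cv2.INTER_CUBIC); save("crop0",crop)
E
```

```text
1206.0 [231.5625     267.33928571] ((560.8198852539062, 253.2311553955078), (75.03958129882812, 75.85472106933594), 27.835872650146484) [0.56312566 0.26367712 0.01      ]
636.5 [291.92771084 227.56626506] ((639.26953125, 139.18637084960938), (56.282257080078125, 53.92466354370117), 1.4525851011276245) [0.64578426 0.14358775 0.01      ]
8556.5 [352.01416431 262.77903683] ((574.0477905273438, 23.11151123046875), (131.23095703125, 239.0710906982422), 24.706132888793945) [0.5774944  0.02107427 0.01      ]
[[464.5, 104.30000305175781], [564.4000244140625, -112.9000015258789], [683.5999755859375, -58.099998474121094], [583.7000122070312, 159.10000610351562]]
936.5 [424.18592965 220.77386935] ((665.2796020507812, -110.24917602539062), (171.65196228027344, 38.472068786621094), 26.68876075744629) [ 0.67274696 -0.1193945   0.01      ]
plate ((584.3598022460938, 6.355712890625), (116.35533142089844, 197.41773986816406), 20.032066345214844)
```

View pics/crop0.png

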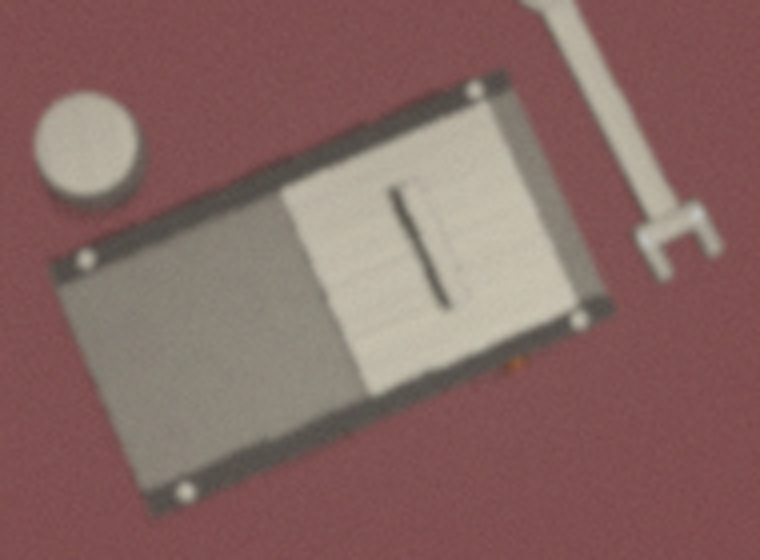

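The crop shows the shutter plate with corners at (282,190), (370,395), (492,100) and (578,300). The tab is around (430,240) and there are four corner screws. Next I'll work out the box frame from these.

```bash
python3 - <<'E'
from h import *
d=np.load("pics/top0.npz");im,K,R,t=[d[k] for k in("im","K","R","t")]
px=lambda a:(np.array(a,float)+.5)/4-.5+[270,190]
S=ray(K,R,t,px([(475,90),(580,320),(187,492),(86,260)]),.075)[:,:2]
c=S.mean(0); y=(S[2]+S[3]-S[0]-S[1]); y/=np.linalg.norm(y); x=np.array([y[1],-y[0]])
print("screws c",c,"y",y,"yaw",np.degrees(np.arctan2(x[1],x[0])), [(round((s-c)@x,4),round((s-c)@y,4)) for s in S])
P=ray(K,R,t,px([(282,190),(370,395),(578,300),(492,100)]),.066)[:,:2]
print("plate",[(round((s-c)@x,4),round((s-c)@y,4)) for s in P])
T=ray(K,R,t,px([(390,187),(447,308),(410,178),(468,295)]),.095)[:,:2]
print("tab",[(round((s-c)@x,4),round((s-c)@y,4)) for s in T])
E
```

```text
screws c [0.57418165 0.02222982] y [-0.41968717  0.90766881] yaw 24.81483906689605 [(np.float64(0.0593), np.float64(-0.0999)), (np.float64(-0.0593), np.float64(-0.1001)), (np.float64(-0.0591), np.float64(0.0998)), (np.float64(0.0591), np.float64(0.1002))]
plate [(np.float64(0.0533), np.float64(0.0021)), (np.float64(-0.0521), np.float64(0.0032)), (np.float64(-0.0505), np.float64(-0.1046)), (np.float64(0.0526), np.float64(-0.1069))]
tab [(np.float64(0.0317), np.float64(-0.0424)), (np.float64(-0.0296), np.float64(-0.0435)), (np.float64(0.0318), np.float64(-0.0525)), (np.float64(-0.028), np.float64(-0.0547))]
```

The manual's scale: shifts go in shares of 0.3 m and turns go in shares of 360 degrees. Converting my numbers, 0.0289 m is 0.0963, -0.0186 m is -0.062.

```bash
echo '[0,0.0963,-0.062,0,0,0,0.0963,-0.062,0,0,0,0.0963,-0.062,0,0,0,0.0963,-0.062,0,0,0,0.0963,-0.062,0,0,0,0.0963,-0.062,0,0,0,0.0963,-0.062,0,0,0,0.0963,-0.062,0,0]' | python3 -m creep 20; echo '[0,0.0963,-0.062,0,0,0,0.0963,-0.062,0,0,0,0.0963,-0.062,0,0,0,0.0963,-0.062,0,0,0,0.0963,-0.062,0,0,0,0.0963,-0.062,0,0,0,0.0963,-0.062,0,0,0,0.0963,-0.062,0,0]' | python3 -m creep
```

```text
t: 0.77
ee_pos: [0.3286, -0.3556, 0.2137]
eef_rot: [[0.97, 0.243, -0.0], [0.243, -0.97, 0.0], [-0.0, -0.0, -1.0]]
force: [0.4, -0.4, -0.1]
opening: 0.0409
grasp_force: 0.0
t: 1.43
ee_pos: [0.5167, -0.155, 0.2136]
eef_rot: [[0.97, 0.244, -0.001], [0.244, -0.97, 0.0], [-0.001, -0.0, -1.0]]
force: [-0.7, -1.2, 0.3]
opening: 0.0004
grasp_force: 0.0
```

To row units: 0.0289 m is 0.0963, 0.0209 m is 0.0697, -5.4 degrees is -0.015.

```bash
cat >> h.py <<'E'
C=np.array([.5742,.0225]); Y=np.array([-.4197,.9077]); X=np.array([.9077,.4197])
def where():
    s=bot.read_state(); p=s["ee_pos"]; q=p[:2]-C; r=s["eef_rot"]
    print("box xy",(q@X).round(4),(q@Y).round(4),"z",p[2].round(4),"yaw rel box",(np.degrees(np.arctan2(r[1,0],r[0,0]))-24.8).round(2),"J",s["joints"].round(0)[[0,5]],"t",s["t"],"F",s["force"].round(1),"open",round(s["opening"],4))
E
echo '[0,0.0963,-0.062,0,0,0,0.0963,-0.062,0,0,0,0.0963,-0.062,0,0,0,0.0697,-0.0487,0,0,0,0,0,0,-0.015,0,0,0,0,-0.015,0,0,0,0,0,0,0,0,0,0]' | python3 -m creep; python3 -c "
from h import *
where()"
```

```text
t: 2.1
ee_pos: [0.603, -0.062, 0.2134]
eef_rot: [[0.908, 0.419, -0.001], [0.419, -0.908, -0.0], [-0.001, -0.0, -1.0]]
force: [0.3, -0.3, 0.7]
opening: 0.0006
grasp_force: 0.0
box xy -0.0094 -0.0888 z 0.2134 yaw rel box -0.05 J [-7. 58.] t 2.1 F [ 0.3 -0.3  0.7] open 0.0006
```

To row units: 0.035 m is 0.1167, 0.009 m is 0.03.

```bash
echo '[0,0.03,0,0.1167,0,0,0,0,0.1167,0,0,0,0,0.1167,0,0,0,0,0.1,0,0,0,0,0,0,0,0,-0.0267,0,0,0,0,-0.0267,0,0,0,0,0,0,0]' | python3 -m creep; python3 -c "
from h import *
where()"
```

```text
t: 2.77
ee_pos: [0.6054, -0.0426, 0.0815]
eef_rot: [[0.907, 0.421, 0.004], [0.421, -0.907, 0.0], [0.004, 0.001, -1.0]]
force: [-0.6, 0.0, 0.3]
opening: 0.0005
grasp_force: 0.0
box xy 0.001 -0.0722 z 0.0815 yaw rel box 0.09 J [-5. 60.] t 2.7667 F [-0.6  0.   0.3] open 0.0005
```

To row units: -0.014 m is -0.0467, -0.01 m is -0.0333.

```bash
echo '[0,0,-0.0333,0.0067,0,0,0,-0.0467,0,0,0,0,-0.0467,0,0,0,0,-0.0467,0,0,0,0,-0.0467,0,0,0,0,-0.0467,0,0,0,0,-0.0467,0,0,0,0,0,0,0]' | python3 -m creep;echo '[0,0,-0.0133,0,0,0,0,-0.01,0,0,0,0,0,0,0]' | python3 -m creep; python3 -c "
from h import *
where()"
```

```text
t: 3.43
ee_pos: [0.5625, 0.0444, 0.0765]
eef_rot: [[0.906, 0.423, -0.004], [0.423, -0.906, 0.001], [-0.003, -0.003, -1.0]]
force: [0.5, -0.2, -0.0]
opening: 0.0004
grasp_force: 0.0
t: 3.68
ee_pos: [0.5611, 0.0481, 0.0763]
eef_rot: [[0.907, 0.421, -0.003], [0.421, -0.907, 0.0], [-0.002, -0.001, -1.0]]
force: [0.8, 0.8, -0.2]
opening: 0.0002
grasp_force: 0.0
box xy -0.0012 0.0287 z 0.0763 yaw rel box 0.08 J [ 4. 69.] t 3.6833 F [ 0.8  0.8 -0.2] open 0.0002
```

```bash
for i in 1; do echo '[0,0,-0.01,0,0,0,0,-0.01,0,0,0,0,0,0,0]' | python3 -m creep; echo '[0,0,-0.0067,0,0,0,0,-0.0067,0,0,0,0,0,0,0]' | python3 -m creep; done | grep -E "ee_pos|force"; python3 - <<'E'
from h import *
where(); im,K,R,t=cam("scene"); np.savez("pics/s1.npz",im=im,K=K,R=R,t=t); save("s1",cv2.resize(im[180:360,200:400],None,fx=3,fy=3,interpolation=cv2.INTER_CUBIC))
E
```

```text
ee_pos: [0.5591, 0.0533, 0.0765]
force: [-0.1, -1.3, -0.6]
grasp_force: 0.5
ee_pos: [0.5577, 0.0571, 0.0768]
force: [0.7, -2.2, -0.6]
grasp_force: 0.7
box xy -0.0004 0.0383 z 0.0768 yaw rel box 0.08 J [ 5. 70.] t 4.1833 F [ 0.7 -2.2 -0.6] open 0.0005
```

View pics/s1.png

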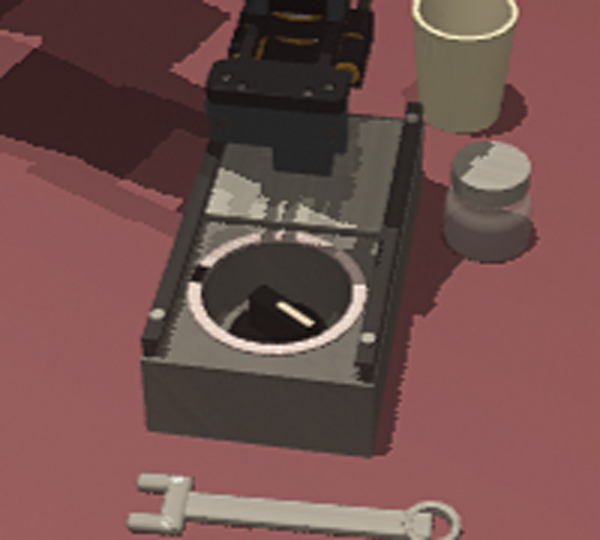

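The well is open. The pointer's white line runs (278,305)→(313,322) and the mark is at (200,272) on the ring. I'll keep pushing until the stop is felt.

To row units: -0.003 m is -0.01.

```bash
echo '[0,0,-0.01,0,0,0,0,0,0,0]' | python3 -m creep| grep -E "ee_pos|force"; echo '[0,0,-0.01,0,0,0,0,0,0,0]' | python3 -m creep| grep -E "ee_pos|force"; python3 - <<'E'
from h import *
where()
E
```

```text
ee_pos: [0.5578, 0.0574, 0.077]
force: [2.8, -9.9, -3.4]
grasp_force: 5.1
ee_pos: [0.5578, 0.0575, 0.0771]
force: [5.3, -19.0, -5.4]
grasp_force: 9.5
box xy -0.0002 0.0386 z 0.0771 yaw rel box 0.3 J [ 5. 70.] t 4.5667 F [  5.3 -19.   -5.4] open 0.0004
```

To row units: -0.04 m is -0.1333, -0.02 m is -0.0667.

```bash
echo '[0,0,0.0333,0,0,0,0,0.02,-0.0667,0,0,0,0,-0.1333,0,0,0,0,-0.1333,0,0,-0.1333,0,-0.0667,0,0,-0.1333,0,0,0,0,-0.1333,0,0,0,0,-0.0667,0,0,0]' | python3 -m creep >/dev/null; python3 - <<'E'
from h import *
where()
for n in("top","scene"):
    im,K,R,t=cam(n); np.savez("pics/%s2.npz"%n,im=im,K=K,R=R,t=t)
    W=np.r_[C-.055*Y,.055]; u,v=proj(K,R,t,W)[0]; print(n,u,v)
    u,v=int(round(u)),int(round(v)); a=im[v-40:v+40,u-40:u+40]; save(n+"2",cv2.resize(a,None,fx=7,fy=7,interpolation=cv2.INTER_CUBIC)); print(u,v)
a=[cv2.imread("pics/%s2.png"%n)[:,80:480] for n in("top","scene")]; cv2.imwrite("pics/both2.png",np.hstack(a))
E
```

```text
box xy -0.1412 0.0293 z 0.196 yaw rel box 0.05 J [-3. 62.] t 5.2333 F [0.8 0.3 0.2] open 0.0004
top 378.4094323617311 251.18422466763067
378 251
scene 291.0603769465 278.51774804752915
291 279
```

View pics/both2.png

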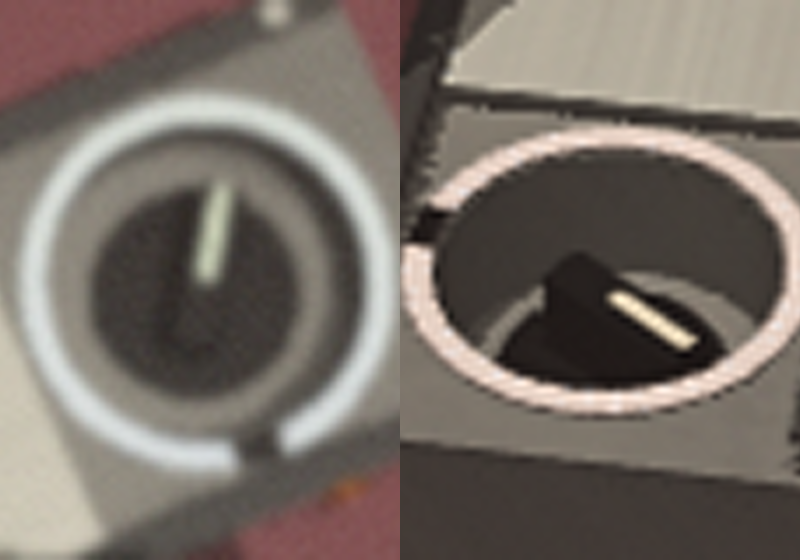

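In the left half (top view) the white line runs (205,278)→(222,185), and the mark is at (259,446) on the ring. I'll measure both by masks.

```bash
cat >> h.py <<'E'
def ang(v): return np.degrees(np.arctan2(v@Y,v@X))
def knob(im,K,R,t,ctr=None):
    u0,v0=proj(K,R,t,np.r_[C-.055*Y,.055])[0].round().astype(int)
    a=cv2.resize(im[v0-40:v0+40,u0-40:u0+40],None,fx=8,fy=8,interpolation=cv2.INTER_CUBIC)
    toim=lambda p:(np.atleast_2d(p)+.5)/8-.5+[u0-40,v0-40]
    g=a.min(2); m=(g>165).astype(np.uint8)
    n,l,s,_=cv2.connectedComponentsWithStats(m)
    pts=lambda k:ray(K,R,t,toim(np.argwhere(l==k)[:,::-1]),.05)[:,:2]
    B=np.argwhere(m)[:,::-1]; P=ray(K,R,t,toim(B),.060)[:,:2]; A=C-.055*Y
    r=np.linalg.norm(P-A,axis=1); ring=P[(r>.040)&(r<.056)]
    o,q=cv2.fitEllipse(cv2.convexHull((ring*1e4).astype(np.float32)))[:2]; O=np.array(o)/1e4
    print("ring centre box",((O-C)@X).round(4),((O-C)@Y).round(4),"diam",np.array(q)/1e4)
    # mark: dark in annulus
    D=np.argwhere(g<125)[:,::-1]; Q=ray(K,R,t,toim(D),.060)[:,:2]; r=np.linalg.norm(Q-O,axis=1)
    M=Q[(r>.0455)&(r<.0495)]; M=M[((M-O)@X)<-.03]; mk=M.mean(0)-O; print("mark deg",ang(mk).round(2),np.linalg.norm(mk).round(4),len(M))
    w=((g>120)).astype(np.uint8); W=np.argwhere(w)[:,::-1]; L=ray(K,R,t,toim(W),.050)[:,:2]; r=np.linalg.norm(L-O,axis=1); L=L[r<.0295]
    d=cv2.fitLine((L*1000).astype(np.float32),cv2.DIST_L2,0,.01,.01).ravel(); v=d[:2]*np.sign(d[:2]@(L.mean(0)-O))
    e=L[np.argmax(L@v)]-O
    print("line dir",ang(v).round(2),"mean dir",ang(L.mean(0)-O).round(2),"n",len(L),"range",(L-O)@v@[0]if 0 else (((L-O)@v).min().round(4),((L-O)@v).max().round(4)),"perp off",((L.mean(0)-O)@np.array([-v[1],v[0]])).round(4))
E
python3 - <<'E'
from h import *
for n in("top","scene"):
    d=np.load("pics/%s2.npz"%n); print(n); knob(*[d[k] for k in("im","K","R","t")])
E
```

```text
top
ring centre box 0.0002 -0.0538 diam [0.10188881 0.10699191]
mark deg 174.35 0.0474 869
line dir -34.51 mean dir -38.13 n 2703 range (np.float64(0.0022), np.float64(0.0295)) perp off -0.001
scene
ring centre box 0.0014 -0.0542 diam [0.10161931 0.10179159]
mark deg 172.48 0.0473 864
line dir -36.45 mean dir -27.33 n 2054 range (np.float64(-0.0123), np.float64(0.0269)) perp off 0.002
```

To row units: 0.03 m is 0.1, 0.0283 m is 0.0943, 7 degrees is 0.0194.

```bash
echo '[0.042,0.0943,0.0557,0,0,0.042,0.0943,0.0557,0,0,0.042,0.0943,0.0557,0,0,0.042,0.0943,0.0557,0,0,0.042,0.0943,0.0557,0,0,0.042,0,0,0.1,0.0194,0.042,0,0,0.1,0.0194,0.042,0,0,0.0667,0.0194]' | python3 -m creep 25 >/dev/null;echo '[0.042,0,0,0,0.0194,0.042,0,0,0,0.0199,0.042,0,0,0,0,0.042,0,0,0,0]' | python3 -m creep >/dev/null; python3 - <<'E'
from h import *
where()
E
```

```text
box xy 0.0053 -0.0553 z 0.1154 yaw rel box -34.88 J [-4. 97.] t 6.3333 F [-0.4 -0.3 -0.5] open 0.0421
```

To row units: 0.02 m is 0.0667, -0.0045 m is -0.015.

```bash
echo '[0.042,-0.015,0.0063,0,0,0.042,0,0,0.0667,0,0.042,0,0,0.0667,0,0.042,0,0,0.0333,0,0.042,0,0,0,0]' | python3 -m creep | grep force; python3 - <<'E'
from h import *
where()
E
```

```text
force: [-0.2, 0.3, 0.0]
grasp_force: 0.0
box xy -0.0023 -0.0535 z 0.0635 yaw rel box -35.01 J [-4. 96.] t 6.75 F [-0.2  0.3  0. ] open 0.0416
```

To row units: 0.012 m is 0.04, 0.0028 m is 0.0093.

```bash
echo '[0.042,0.0093,-0.0023,0,0,0.042,0,0,0.04,0,0.042,0,0,0.04,0,0.042,0,0,0.0267,0,0.042,0,0,0,0]' | python3 -m creep | grep force; python3 - <<'E'
from h import *
where()
E
echo '[0.0,0,0,0,0,0,0,0,0,0,0,0,0,0,0,0,0,0,0,0,0,0,0,0,0,0,0,0,0,0]' | python3 -m creep 25; python3 - <<'E'
from h import *
where()
E
```

```text
force: [-0.3, -0.7, 0.5]
grasp_force: 0.0
box xy 0.0017 -0.0553 z 0.033 yaw rel box -35.06 J [-4. 97.] t 7.1667 F [-0.3 -0.7  0.5] open 0.0423
t: 7.67
ee_pos: [0.5996, -0.0273, 0.0342]
eef_rot: [[0.984, -0.178, 0.001], [-0.178, -0.984, -0.001], [0.001, 0.0, -1.0]]
force: [-0.7, -1.8, 3.8]
opening: 0.0137
grasp_force: 25.0
box xy 0.0021 -0.0559 z 0.0342 yaw rel box -35.06 J [-4. 97.] t 7.6667 F [-0.7 -1.8  3.8] open 0.0137
```

To row units: -7 degrees is -0.0194.

```bash
echo '[0,0,0,0,-0.0194,0,0,0,0,-0.0194,0,0,0,0,-0.0194,0,0,0,0,-0.0194,0,0,0,0,-0.0194,0,0,0,0,-0.0194,0,0,0,0,0]' | python3 -m creep | grep force; python3 - <<'E'
from h import *
where()
E
```

```text
force: [-1.5, 5.4, 3.9]
grasp_force: 25.0
box xy 0.0026 -0.0539 z 0.0342 yaw rel box 7.1 J [-4. 54.] t 8.25 F [-1.5  5.4  3.9] open 0.0134
```

To row units: -7 degrees is -0.0194.

```bash
echo '[0,0,0,0,-0.0194,0,0,0,0,-0.0194,0,0,0,0,-0.0194,0,0,0,0,-0.0194,0,0,0,0,-0.0194,0,0,0,0,-0.0194,0,0,0,0,-0.0194,0,0,0,0,-0.0194]' | python3 -m creep | grep force;  python3 - <<'E'
from h import *
where()
E
echo '[0,0,0,0,-0.0194,0,0,0,0,-0.0194,0,0,0,0,-0.0194,0,0,0,0,-0.0194,0,0,0,0,-0.0194,0,0,0,0,-0.0194,0,0,0,0,-0.0194,0,0,0,0,-0.0194]' | python3 -m creep | grep force; python3 - <<'E'
from h import *
where()
E
```

```text
force: [-6.7, 8.8, 8.5]
grasp_force: 25.0
box xy 0.0011 -0.0517 z 0.0342 yaw rel box 63.15 J [-4. -2.] t 8.9167 F [-6.7  8.8  8.5] open 0.0137
force: [-10.9, 4.2, 11.6]
grasp_force: 25.0
box xy -0.0017 -0.0517 z 0.0341 yaw rel box 119.21 J [ -4. -58.] t 9.5833 F [-10.9   4.2  11.6] open 0.0139
```

To row units: -5.3 degrees is -0.0147.

```bash
echo '[0,0,0,0,-0.0194,0,0,0,0,-0.0194,0,0,0,0,-0.0194,0,0,0,0,-0.0194,0,0,0,0,-0.0194,0,0,0,0,-0.0194,0,0,0,0,-0.0194,0,0,0,0,-0.0147]' | python3 -m creep | grep force;  python3 - <<'E'
from h import *
where()
E
echo '[0,0,0,0,0,0.042,0,0,0,0,0.042,0,0,0,0,0.042,0,0,0,0,0.042,0,0,0,0]' | python3 -m creep | grep force; python3 - <<'E'
from h import *
where()
E
```

```text
force: [-11.9, -3.6, 12.3]
grasp_force: 25.0
box xy -0.0031 -0.0539 z 0.0341 yaw rel box -186.42 J [  -4. -112.] t 10.25 F [-11.9  -3.6  12.3] open 0.0139
force: [-0.5, -0.5, -0.7]
grasp_force: 0.0
box xy 0.0024 -0.0556 z 0.0335 yaw rel box -186.78 J [  -4. -112.] t 10.6667 F [-0.5 -0.5 -0.7] open 0.0375
```

To row units: -0.04 m is -0.1333, -0.03 m is -0.1.

```bash
echo '[0.042,0,0,-0.1,0,0.042,0,0,-0.1333,0,0.042,0,0,-0.1333,0,0.042,0.0667,0,-0.1333,0,0.042,0.1333,0,0,0,0.042,0.1333,0,0,0,0.042,0.1333,0,0,0,0.042,0.0667,0,0,0]' | python3 -m creep | grep force; python3 - <<'E'
from h import *
where()
for n in("top","scene"):
    im,K,R,t=cam(n); np.savez("pics/%s3.npz"%n,im=im,K=K,R=R,t=t); print(n); 
    try: knob(im,K,R,t)
    except Exception as e: print(e)
    u,v=proj(K,R,t,np.r_[C-.055*Y,.055])[0].round().astype(int); a=im[v-40:v+40,u-40:u+40]; save(n+"3",cv2.resize(a,None,fx=7,fy=7,interpolation=cv2.INTER_CUBIC))
a=[cv2.imread("pics/%s3.png"%n)[:,80:480] for n in("top","scene")]; cv2.imwrite("pics/both3.png",np.hstack(a))
E
```

```text
force: [0.1, 0.3, 0.6]
grasp_force: 0.0
box xy -0.1596 -0.0353 z 0.1807 yaw rel box -186.8 J [ -11. -119.] t 11.3333 F [0.1 0.3 0.6] open 0.0419
top
ring centre box 0.0003 -0.0538 diam [0.10193172 0.10733698]
mark deg 174.32 0.0474 871
line dir 173.27 mean dir 178.58 n 2695 range (np.float64(0.0005), np.float64(0.0275)) perp off 0.0013
scene
ring centre box 0.0013 -0.0542 diam [0.10189836 0.10191766]
mark deg 172.47 0.0473 860
line dir 177.4 mean dir 168.62 n 1841 range (np.float64(-0.0265), np.float64(0.0277)) perp off -0.0017
```

View pics/both3.png

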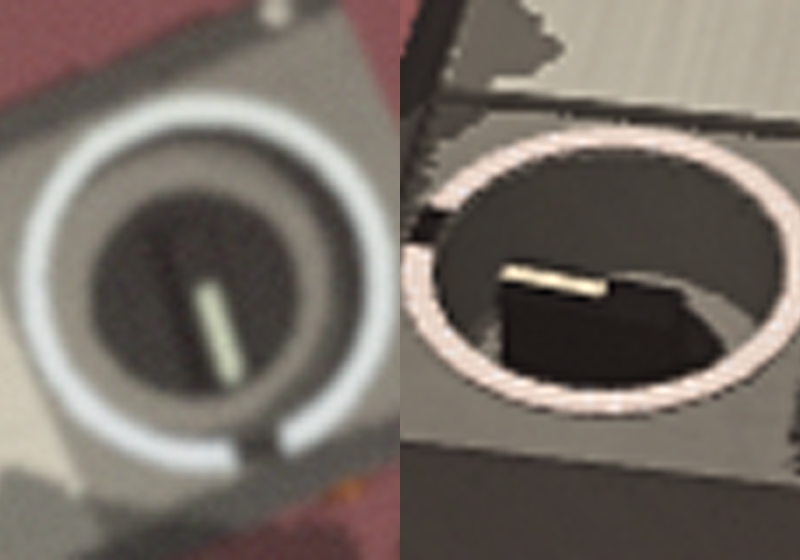

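```bash
cat > m.py <<'E'
from h import *
from scipy.optimize import least_squares
def meas(im,K,R,t):
    u0,v0=proj(K,R,t,np.r_[C-.055*Y,.055])[0].round().astype(int)
    a=cv2.resize(im[v0-45:v0+45,u0-45:u0+45],None,fx=8,fy=8,interpolation=cv2.INTER_CUBIC); g=a.min(2).astype(float)
    vv,uu=np.mgrid[:720,:720]; p=(np.c_[uu.ravel(),vv.ravel()]+.5)/8-.5+[u0-45,v0-45]; g=g.ravel()
    P=(ray(K,R,t,p,.060)[:,:2]-C)@np.c_[X,Y]; O=np.array([0,-.055])
    for _ in range(15):
        r=np.linalg.norm(P-O,axis=1); S=P[(g>165)&(r>.041)&(r<.0535)&(P[:,1]<-.02)]
        f=least_squares(lambda q:np.hypot(*(S-q).T)-.0475,O,loss="soft_l1",f_scale=.002); O=f.x
    r=np.linalg.norm(P-O,axis=1); M=P[(g<125)&(r>.0455)&(r<.0495)&(P[:,0]<-.035)&(abs(P[:,1]-O[1])<.025)]-O; m=M.mean(0)
    L=(ray(K,R,t,p,.050)[:,:2]-C)@np.c_[X,Y]-O; k=(g>130)&(np.hypot(*L.T)<.034)
    lab=cv2.connectedComponentsWithStats(k.reshape(720,720).astype(np.uint8))
    for i in range(1,lab[0]):
        l=L[lab[1].ravel()==i]
        if len(l)<150: continue
        d=cv2.fitLine((l*1000).astype(np.float32),cv2.DIST_L2,0,.01,.01).ravel()[:2]; c=l.mean(0); d*=np.sign(d@c)
        print("  blob",len(l),"dir %.1f"%np.degrees(np.arctan2(d[1],d[0])),"c",c.round(4),"tip bearing %.1f"%np.degrees(np.arctan2(*(c+d*.012)[::-1])))
    print("O",O.round(4),"mark %.1f"%np.degrees(np.arctan2(m[1],m[0])),m.round(4))
E
python3 - <<'E'
from m import *
for n in("top2","top3","scene2","scene3"):
    d=np.load("pics/%s.npz"%n); print(n); meas(*[d[k] for k in("im","K","R","t")])
E
```

```text
top2
  blob 2324 dir -34.6 c [ 0.0125 -0.0082] tip bearing -33.8
O [ 0.0003 -0.0555] mark 172.3 [-0.0469  0.0063]
top3
  blob 2300 dir 173.2 c [-0.014   0.0021] tip bearing 172.4
O [ 0.0004 -0.0555] mark 172.3 [-0.0469  0.0064]
scene2
  blob 1585 dir -33.7 c [ 0.0119 -0.0074] tip bearing -32.7
O [ 0.0014 -0.0545] mark 172.1 [-0.0468  0.0065]
scene3
  blob 1509 dir 174.0 c [-0.0146  0.0026] tip bearing 171.7
O [ 0.0014 -0.0545] mark 172.1 [-0.0468  0.0065]
```

The pointer (about 173°) agrees with the mark (172.2°) in both views, and the picture shows the white line aimed at the dark mark. Next is closing the shutter.

To row units: -0.032 m is -0.1067, 0.0236 m is 0.0787, -6.8 degrees is -0.0189.

```bash
echo '[0,0,0,0,-0.0189,0,-0.1067,0.0787,0,0,0,-0.1067,0.0787,0,0,0,-0.1067,0.0787,0,0,0,-0.1067,0.0787,0,0,0,-0.1067,0.0787,0,0,0,0,0,0,0,0,0,0,0,0]' | python3 -m creep 20 >/dev/null; python3 - <<'E'
from h import *
where()
E
```

```text
box xy 0.0068 0.0828 z 0.1801 yaw rel box -179.76 J [   9. -106.] t 12.1 F [ 0.3 -0.4 -0.3] open 0.0004
```

To row units: 0.035 m is 0.1167, 0.025 m is 0.0833.

```bash
echo '[0,0.0167,0.0067,0.1167,0,0,0,0,0.1167,0,0,0,0,0.0833,0,0,0,0,0.0267,0,0,0,0,0,0,0,0,0,0,0]' | python3 -m creep >/dev/null; python3 - <<'E'
from h import *
where()
E
```

```text
box xy -0.0001 0.0826 z 0.0786 yaw rel box -180.03 J [   9. -106.] t 12.6 F [0.4 0.6 0.7] open 0.0005
```

To row units: -0.015 m is -0.05.

```bash
echo '[0,0,-0.05,0,0,0,0,-0.05,0,0,0,0,-0.05,0,0,0,0,-0.05,0,0,0,0,-0.05,0,0,0,0,-0.05,0,0,0,0,-0.05,0,0,0,0,0,0,0]' | python3 -m creep | grep force; echo '[0,0,-0.02,0,0,0,0,-0.0133,0,0,0,0,0,0,0]' | python3 -m creep | grep force; python3 - <<'E'
from h import *
where()
E
echo '[0,0,-0.01,0,0,0,0,0,0,0]' | python3 -m creep | grep force; python3 - <<'E'
from h import *
where()
E
```

```text
force: [0.8, -0.5, 0.1]
grasp_force: 0.0
force: [-0.2, 0.6, -0.8]
grasp_force: 0.0
box xy -0.0008 -0.0324 z 0.0777 yaw rel box -179.98 J [  -2. -117.] t 13.5167 F [-0.2  0.6 -0.8] open 0.0006
force: [-0.9, -0.2, 1.3]
grasp_force: 0.4
box xy -0.0008 -0.0346 z 0.0776 yaw rel box -179.96 J [  -2. -117.] t 13.6833 F [-0.9 -0.2  1.3] open 0.0003
```

To row units: -0.004 m is -0.0133.

```bash
echo '[0,0,-0.0133,0,0,0,0,0,0,0]' | python3 -m creep | grep force;echo '[0,0,-0.01,0,0,0,0,0,0,0]' | python3 -m creep | grep force; echo '[0,0,-0.01,0,0,0,0,0,0,0]' | python3 -m creep | grep force; python3 - <<'E'
from h import *
where()
E
```

```text
force: [-0.9, 0.9, 0.7]
grasp_force: 0.7
force: [-3.9, 9.7, 2.7]
grasp_force: 5.0
force: [-5.5, 17.7, 5.7]
grasp_force: 9.2
box xy -0.0008 -0.039 z 0.0777 yaw rel box -180.13 J [  -3. -118.] t 14.1833 F [-5.5 17.7  5.7] open 0.0005
```

To row units: -0.04 m is -0.1333, 0.03 m is 0.1.

```bash
echo '[0,0,0.0333,0,0,0,0,0.0267,-0.0667,0,0,0,0,-0.1333,0,0,0,0,-0.1333,0,0,0.1333,0,-0.0667,0,0,0.1333,0,0,0,0,0.1333,0,0,0,0,0.1,0,0,0]' | python3 -m creep | grep force; echo '[0,0.1,0,0,0,0,0,0,0,0,0,0,0,0,0]' | python3 -m creep | grep force; python3 - <<'E'
from h import *
where()
im,K,R,t=cam("top"); save("end",np.vstack([cv2.resize(im[170:330,190:460],None,fx=2.9,fy=2.9,interpolation=cv2.INTER_CUBIC)]))
d=np.load("pics/top0.npz")["im"]; df=cv2.absdiff(im,d).max(2)>40
for n,(a,b,c,e) in dict(pot=(240,295,205,256),jar=(205,248,275,309),wr=(170,262,400,455)).items(): print(n,df[a:b,c:e].sum())
E
```

```text
force: [-0.2, 0.7, 0.3]
grasp_force: 0.0
force: [1.1, -0.2, 0.5]
grasp_force: 0.0
box xy -0.1787 -0.0272 z 0.197 yaw rel box -180.06 J [ -12. -127.] t 15.1 F [ 1.1 -0.2  0.5] open 0.0003
pot 0
jar 0
wr 72
```

View pics/end.png

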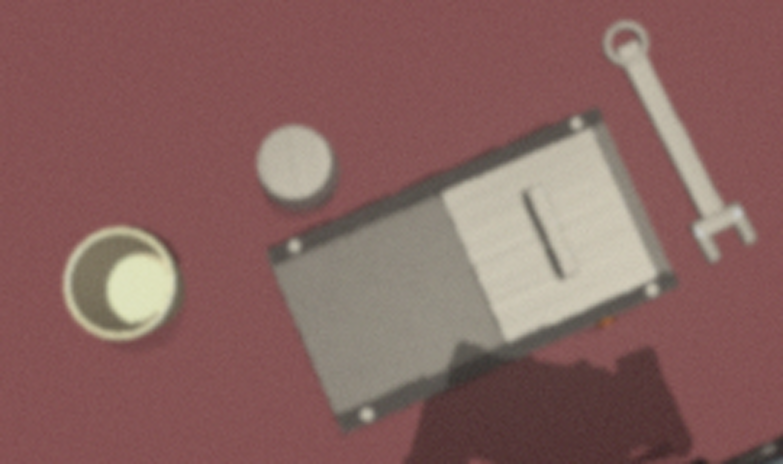

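The shutter is shut: the plate's end edge runs (600,130)–(660,270), leaving a thin strip of box at the end. Pot and jar pixels are unchanged, and the wrench lies as it did at the start. The 72 changed pixels in its window most likely come from the shutter edge, which that window also covers.

```bash
python3 -c "
from workcell import bot
print(bot.hand_in())"
```

```text
the job is handed in; nothing more can be done
None
```

I handed the job in at about 15 s on the robot's clock: I slid the shutter fully open, turned the knob to within about 1° of the mark (checked before closing), and slid the shutter shut to its stop, with the pot, jar and wrench left where they were.

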